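Set the snap trap and slide it into its tunnel

ROBOT

A 6-joint arm with a two-finger parallel gripper is mounted at the origin on the work surface. World frame = base frame: x ahead of the robot, y to its left, z up, the work surface at z = 0. Lengths are in m, angles in degrees, forces in N, time in s.
With the tool pointing down it reaches from about 0.4 to 0.825 m from the base axis. Payload 7 kg.
Tool frame: the origin (TCP) lies midway between the tips of the shut fingers; the grasp point (between the pads) lies 19 mm behind it; z points along the fingers, y is the direction in which the jaws open and shut (so a half turn about z gives the same grasp; the last joint's range is limited). The gripper opens to 88 mm and grips with 3 to 60 N. Pads are 19 mm wide; open, the fingers measure 130 mm over their backs; the gripper's body (78 mm by 193 mm) begins 47 mm behind the grasp point.
Start: joints at [84.918, 20.546, 0.682, 0, -70.136, -16.507], TCP at [0.248, 0.628, 0.227] pointing down, gripper open.
Joint ranges: [-176.03, 176.03], [-82.01, 121.73], [-58.28, 71.71], [-173.87, 95.51], [-174.79, -0.11], [-173.66, 173.66]. Speed limits (degrees/s): [136.94, 136.94, 172.46, 180, 180, 180].

INTERFACE

Orientations are given as [roll, pitch, yaw] about the fixed x, y, z axes, in that order (R = Rz(yaw) Ry(pitch) Rx(roll)).
In Python, from plant import sensors, cams, job gives the robot as it stands.
- The arm moves only by the tool move_arm, never from a script. Its argument "commands" is a list of rows, each a list of 7 numbers: the finger opening in cm, from 0 to 8.76, then the shift along the tool's x, y, z in cm, then the turn, a rotation vector about the tool's x, y, z in rad. In form: [[hand, x, y, z, wx, wy, wz], ...]. A call has exactly 8 rows; each row is the pose to reach, as a shift and turn from the pose commanded when the call began, along the tool's axes at that moment; what a row does not reach only later rows make up. A row lasts 1/8 s, in which the tool goes at most 62.5 mm and 10.7 degrees, less where a joint would pass 70% of its speed; a pose out of reach is approached as far as the arm can. A call with a gripper value outside its range is refused whole. The fingers move at their own pace and stop on an object; the grip force is fixed at half the most. Time passes only in rows, so rows that repeat a pose let the fingers close, or fill a call up. It gives the time, the measured TCP pose, the force and the opening at its end, in the units of the state.
- sensors.get_obs(): the state, without advancing time (a new reading comes with each control period).
- cams.snapshot(name): name is "scene" or "top"; returns a dict with "frame" (420x560x3 uint8, red, green, blue), "camera_matrix" (3x3 intrinsics, pixels), "R" (3x3) and "t" (3): a world point X has camera coordinates R X + t. Camera axes: x right, y down, z forward; pixel columns grow to the right and rows downward; lengths in m; the calibration is good to about 2 mm. A picture is of the moment at which its call begins. There is no depth.
- job.close_job(): hands the job in, once; it reports no verdict.
The state is a dict: "clock": time; "joint_pos": joint angles; "qvel": joint speeds; "tau": joint torques, N m; "tool_pos": TCP position; "orientation": TCP orientation; "force": force on the tool from outside, world axes, zero at the start; "moment": the same for the moment, N m; "opening": finger opening in m.
Only numpy, scipy, OpenCV 4.12 (cv2) and the standard library are available. Lean on these libraries where they do the work, as an engineer would, in place of code of your own. Each camera call takes 0.05 s, during which the arm holds its last target.

TASK

Set the snap trap on the pulled-out tray: draw its hammer right over to the catch end, press the bar down until the catch hooks over it, and ease the spring's load onto the catch before you let go, without ramming the bar into its seat and without letting the hammer snap. Then slide the tray gently all the way home into the tunnel with the trap still set, and leave the other things on the bench alone.

Things in the scene. Friction and masses are not known exactly. Their poses are not given: they have to be found in the camera images.
- station: rodent station fixed to the bench: floor sheet with a plywood run-through tunnel and, beside it, a slide-out tray carrying a wood-based snap trap. Origin on the bench under the middle of the trap's axle, tray out; z up. Its y points from trap into tunnel: tunnel at x -125 to 125, y 86 to 215 mm, 142 high, open towards the tray. Its x runs along the trap, from catch end (-x) to treadle end (+x).
- tray (a joint): tray position along the station's y, m: 0 = fully out (as found), 0.150 = fully home in the tunnel, at its stop. About 3 N of friction. It carries the whole trap (tray 208 x 110 mm, wood base 180 x 92 mm, its top 24 mm above the bench).
- hammer (a joint): angle of the sprung hammer, rad. 0 = sprung (as found): bar at station x +68, 40 mm above the bench. It grows as the bar is drawn up and over the axle: 1.80 = bar straight above the axle, 3.37 = bar at x -70, level with the axle. The spring pulls the bar back towards 0 with 5.5 N at 0, rising to 12 N at 3.37; let go unhooked it snaps. Hooked it rests between 3.28 and 3.46.
- axle (a point): middle of the hammer's axle, 56 mm above the bench, parallel to the station's y; moves with the tray. The hammer is a 5 mm wire U, 78 mm wide; its crossbar's centre line is 70 mm from the axle.
- hammer_bar: the hammer's crossbar; origin at the centre of its black plastic sleeve (10 mm in diameter, 44 mm long), its y along the sleeve, parallel to the station's y; sleeve on the half of the bar away from the tunnel (station y -34 to 10, centre -12, tray out). It can turn between the fingers. At the start the wood base is 16 mm below the sleeve's centre; low strike blocks stand on both sides of it.
- catch_place (a point): roughly where the hooked bar lies (station x -70, y 26, 56 mm high, tray out). Here stands the catch: upright steel hook 8 mm wide behind the bar, sloped nose over it (bracket x -84 to -62, y 18 to 48, to 80 high). Bar forced down the slope tips the hook back (2 to 3 N more), it clicks over; 3 mm lower is a hard seat. Both are set up to 6 mm higher or lower: feel for it. Over 25 N bends them.
- treadle_top (a point): middle of the treadle under the axle, a sheet-steel plate 46 x 44 mm with a bait cup 6 mm high; station x -10 to 36, y -24 to 20 (tray out); this point is 38 mm above the bench (up to 6 more or less, with the catch). Once the trap is set, some 2 N on it, or a touch on the hook, fires the trap.
- tray_handle (a point): middle of the crossbar of the tray's wire pull: bar 10 mm in diameter, 70 mm long, parallel to the station's x, centre 30 mm above the bench, on the side away from the tunnel (station y -130 mm with the tray out, 20 with it home). 70 mm of free space lie between it and the tray.
- bead_jar: bystander: glass jar of beads, 60 mm across, 72 high; origin at the centre of its underside.
- glue_bottle: bystander: white glue bottle with a pointed nozzle, 44 mm across, 120 high; origin at the centre of its underside.
- dropper0: bystander: amber dropper bottle, 28 mm across, 84 high; origin at the centre of its underside.
- dropper1: bystander: a second such dropper bottle.
- dome_jar: bystander: glass dome on a black foot, 72 mm across, 140 high; origin at the centre of its underside.
- driver: bystander: screwdriver 160 mm long, lying on the bench.
- bait_tin: bystander: flat round tin, 60 mm across, 24 high; origin at the centre of its underside.
- paper_cup: bystander: paper coffee cup with lid, 82 mm across, 109 high; origin at the centre of its underside.

How it is judged (in metres and radians):
On the way, in this order (a step that is already met when the one before it is completed fails the run):
1. the hammer is hooked on the catch and has been let go, at rest, while the tray is still out (value of joint hammer between 3.24 and 3.5 rad and velocity of joint hammer between -0.2 and 0.2 rad/s and contact force between the fingers and anything else below 0.1 N and value of joint tray below 0.05 m), for 0.3 s.
2. the tray is home with the trap still set (value of joint hammer between 3.24 and 3.5 rad and value of joint tray above 0.145 m), for 0.2 s.
At the end, for the whole second after the job is handed in: the hammer rests hooked on the catch (hammer angle between 3.24 and 3.50 rad, not held), and the tray is fully home in the tunnel (within 5 mm of its stop) and at rest (all of step 2 and velocity of joint hammer above -0.2 rad/s and velocity of joint tray between -0.01 and 0.01 m/s and contact force between the fingers and anything else below 0.1 N); the robot touches nothing.
It fails at once if the hammer got away and snapped back (faster than 6 rad/s towards its sprung position) (velocity of joint hammer below -6 rad/s).
It fails at once if the bar was rammed against the catch or its seat (over 25 N) (contact force between hammer_bar and station above 25 N).
It fails at once if the tray was slammed (faster than 0.4 m/s) (velocity of joint tray above 0.4 m/s).
It fails at once if a bystander was pushed more than 30 mm or tipped over (distance of any of bead_jar, glue_bottle, dropper0, dropper1, dome_jar, driver, bait_tin, paper_cup from where it was at the start of the episode above 0.03 m or angle between any of bead_jar, glue_bottle, dropper0, dropper1, dome_jar, bait_tin, paper_cup's own z axis and vertical above 0.5 rad).
It also fails if it takes over 72 s, if anything falls off the work surface, if the arm or the gripper's body presses on something with over 40 N, if the wrist force passes 120 N, or if a joint passes its speed limit or range.

## Working session

There is one attempt and no reset: what is moved stays moved. The work goes in short steps, Python scripts to look and compute and a tool call to move; the robot and the scene stay as the last step left them, time stands still between calls to the robot, and variables do not carry over. Pictures are saved under pics/ and viewed, and the job is handed in when it is done.

Besides the shell and the picture viewer there is one more tool, called after "Call:" by a JSON object that holds its "op" and its "data", one argument or row to a line. move_arm: Moves the arm, as the interface text tells. Its arguments: {"type":"object","properties":{"commands":{"type":"array"}},"required":["commands"]}

```bash
ls; mkdir -p pics; python3 - <<'E'
from plant import sensors,cams
import cv2
print(sensors.get_obs())
for n in("scene","top"):
    s=cams.snapshot(n);cv2.imwrite(f"pics/{n}0.png",s["frame"][:,:,::-1]);print(n,s["camera_matrix"],s["R"],s["t"])
E
```

```text
pics
{'clock': 0.0, 'joint_pos': array([ 8.49190583e+01,  2.05911128e+01,  6.35548574e-01, -2.04695369e-02,
       -7.01362854e+01, -1.65068390e+01]), 'qvel': array([ 0.02913974, -0.05728234,  0.02048794, -0.05773316,  0.0135661 ,
       -0.05031993]), 'tau': array([-2.39096429e-03, -5.82713592e+01,  2.93059856e+01,  6.99760705e+00,
        6.95106952e-03, -1.64217281e-04]), 'tool_pos': array([0.24819485, 0.62719917, 0.22563871]), 'orientation': array([ 1.79906468e+02, -7.65002402e-03, -2.15947450e+01]), 'force': array([-0.63971447,  0.29930798,  1.28745939]), 'moment': array([-0.00357458,  0.00026194, -0.04031972]), 'opening': 0.0874588759214763}
scene [[525.87136777   0.         277.84526115]
 [  0.         525.87136777 201.24389992]
 [  0.           0.           1.        ]] [[-0.69942904  0.71437083  0.02175608]
 [ 0.37479302  0.39253319 -0.83990945]
 [-0.6085468  -0.57930304 -0.54229031]] [ 0.52613893 -0.09076936  1.55860962]
top [[521.27621539   0.         272.14040877]
 [  0.         521.27621539 217.67569007]
 [  0.           0.           1.        ]] [[ 0.00152337 -0.99959098 -0.02855793]
 [-0.98122681  0.00401329 -0.19281557]
 [ 0.19285132  0.02831553 -0.98081935]] [-0.13422854  0.59034734  1.17903129]
```

View pics/scene0.png

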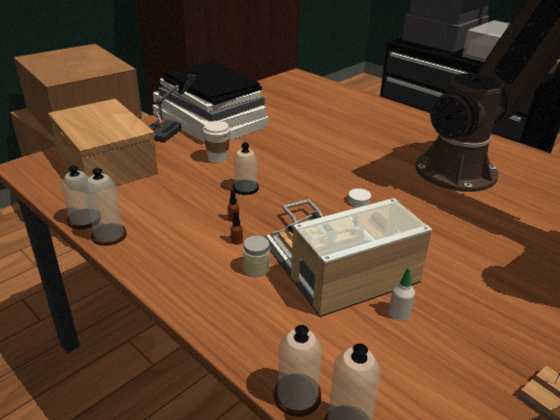

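View pics/top0.png

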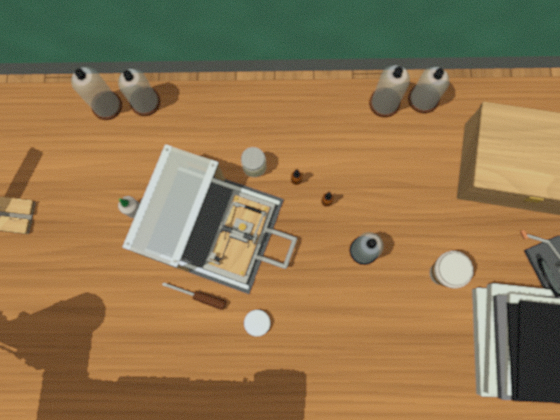

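```bash
cat > h.py <<'E'
import numpy as np,cv2
from plant import sensors,cams
def snap(n):
    s=cams.snapshot(n); return s
def proj(s,X):
    c=s["R"]@np.asarray(X,float)+s["t"]; u=s["camera_matrix"]@c; return u[:2]/u[2]
def ray(s,px,z):
    d=s["R"].T@np.linalg.inv(s["camera_matrix"])@np.array([px[0],px[1],1.]); C=-s["R"].T@s["t"]
    return C+d*(z-C[2])/d[2]
def crop(s,x0,y0,w,h,k,fn):
    f=s["frame"][y0:y0+h,x0:x0+w,::-1]; cv2.imwrite(fn,cv2.resize(f,None,fx=k,fy=k,interpolation=cv2.INTER_CUBIC))
E
python3 - <<'E'
from h import *
s=snap("top");crop(s,115,135,195,165,4,"pics/t1.png")
print(-s["R"].T@s["t"], proj(s,[.248,.627,.226]))
s=snap("scene");crop(s,240,170,200,150,4,"pics/s1.png"); print(-s["R"].T@s["t"], proj(s,[.248,.627,.226]))
E
```

```text
[ 0.35209137 -0.16992777  1.26641158] [-118.73423516  373.57902416]
[1.35050346 0.56267897 0.75753414] [737.3194244  234.60070302]
```

View pics/t1.png

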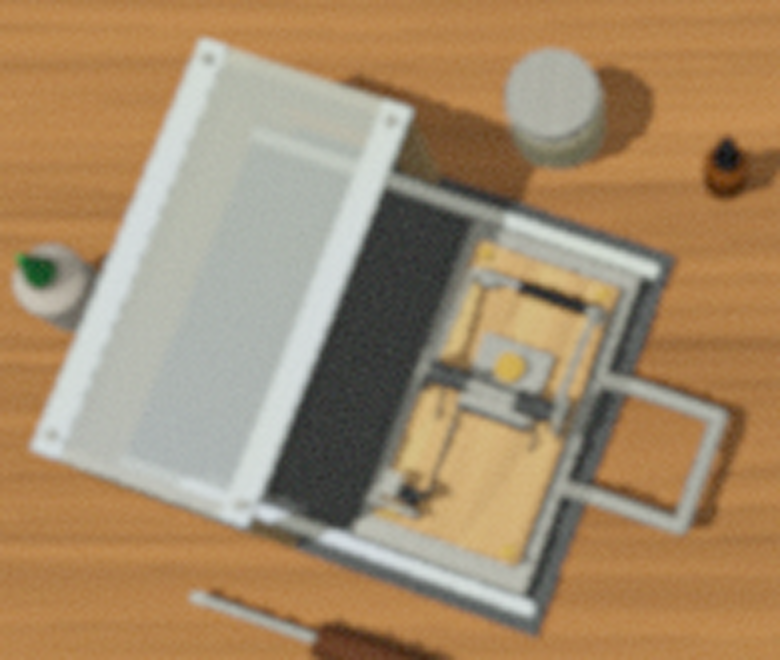

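View pics/s1.png

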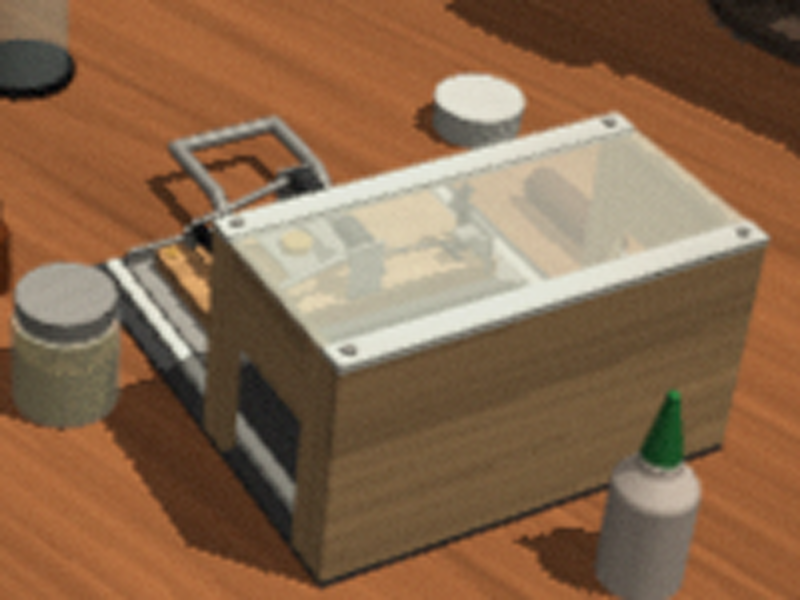

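```bash
python3 - <<'E'
from h import *
from scipy.optimize import least_squares
s=snap("top");q=snap("scene")
T=[((125,215,142),(202,40)),((125,86,142),(411,106)),((-125,215,142),(34,450)),((-125,86,142),(247,526)),((35,-130,30),(724,415)),((-35,-130,30),(684,526)),((68,-12,40),(557,298))]
S=[((125,86,142),(218,222)),((-125,86,142),(617,115)),((-125,215,142),(766,238)),((125,215,142),(342,370))]
def z2(p,o):return (np.array(p)+.5)/4-.5+np.array(o)
def W(p,P):
    c,si=np.cos(p[2]),np.sin(p[2]);P=np.array(P)/1e3
    return np.array([p[0]+c*P[0]-si*P[1],p[1]+si*P[0]+c*P[1],P[2]])
def r(p):
    return np.concatenate([proj(s,W(p,P))-z2(u,(115,135)) for P,u in T]+[proj(q,W(p,P))-z2(u,(240,170)) for P,u in S])
o=least_squares(r,[.4,0,-.4],loss="soft_l1");print(o.x,np.degrees(o.x[2]));print(r(o.x).reshape(-1,2).round(1))
for n,P in dict(axle=(0,0,56),sleeve=(68,-12,40),catch=(-70,26,56),handle=(0,-130,30)).items():print(n,W(o.x,P))
E
```

```text
[ 0.55479626 -0.05349203 -0.33930825] -19.44093054419356
[[-0.5 -0.3]
 [ 0.1  1. ]
 [-0.7  0.1]
 [ 0.5  0.6]
 [-1.2 -0. ]
 [-0.8 -0.3]
 [-1.3 -0.2]
 [-2.1 -0.5]
 [-1.1 -0.9]
 [ 0.2 -0.4]
 [-0.7 -0.4]]
axle [ 0.55479626 -0.05349203  0.056     ]
sleeve [ 0.61492523 -0.08744063  0.04      ]
catch [ 0.497441   -0.00567598  0.056     ]
handle [ 0.51152772 -0.1760801   0.03      ]
```

```bash
python3 - <<'E'
from h import *
s=snap("top");q=snap("scene")
f=lambda p,o:(np.array(p)+.5)/4-.5+np.array(o)
for p in[(522,290),(557,298),(592,306)]:print("sleeve top",ray(s,f(p,(115,135)),.043))
for p in[(724,415),(684,526)]:print("handle",ray(s,f(p,(115,135)),.033))
print("sleeve scene",ray(q,f((300,180),(240,170)),.04))
crop(s,220,180,60,45,12,"pics/t2.png");crop(q,265,195,70,50,11,"pics/s2.png")
E
```

```text
sleeve top [ 0.61877918 -0.06954179  0.043     ]
sleeve top [ 0.61376243 -0.09066591  0.043     ]
sleeve top [ 0.60875819 -0.11173736  0.043     ]
handle [ 0.54394724 -0.19056282  0.033     ]
handle [ 0.47758475 -0.16643453  0.033     ]
sleeve scene [ 0.5234671  -0.10023749  0.04      ]
```

View pics/t2.png

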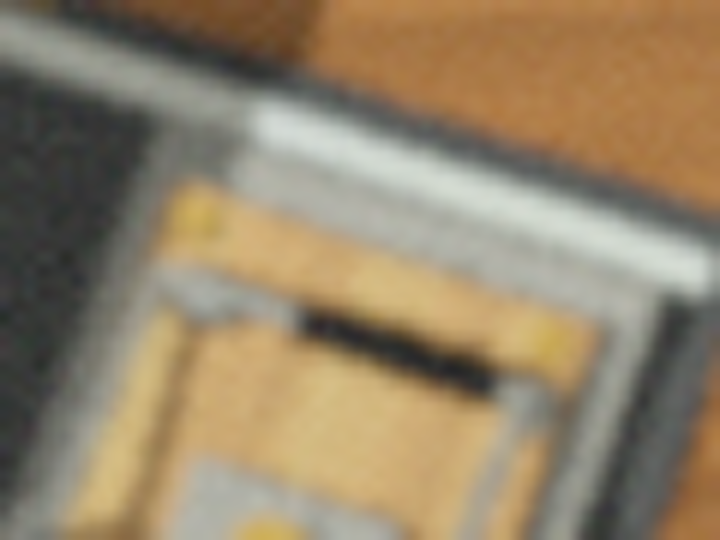

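View pics/s2.png

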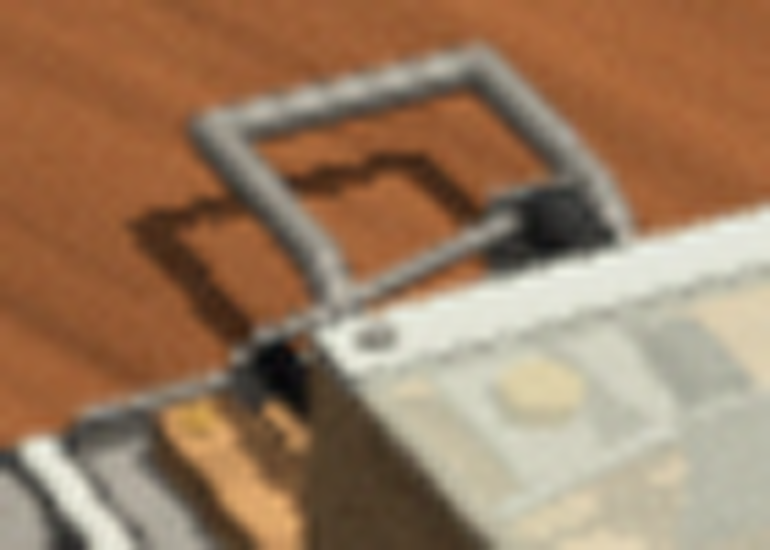

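Call:
{"op": "move_arm", "data": {
  "commands": [
    [6,4.2,3.7,0,0,0,0.11],
    [6,8.4,7.4,0,0,0,0.22],
    [6,12.6,11.1,0,0,0,0.33],
    [6,16.8,14.8,0,0,0,0.44],
    [6,21,18.5,0,0,0,0.55],
    [6,25.2,22.2,0,0,0,0.66],
    [6,29.4,25.9,0,0,0,0.77],
    [6,33.6,29.6,0,0,0,0.88]
  ]
}}

```text
clock: 1.4
tool_pos: [0.4525, 0.2271, 0.227]
orientation: [-180.0, 0.0, -72.2]
force: [0.1, 0.8, 0.2]
opening: 0.0599
```

```bash
cat > rel.py <<'E'
from h import *
from scipy.spatial.transform import Rotation as Ro
import sys
# rel.py x y z yaw : shift/turn from measured pose
o=sensors.get_obs();a=list(map(float,sys.argv[1:]))
R=Ro.from_euler('xyz',o['orientation'],degrees=True)
d=R.inv().apply(np.array(a[:3])-o['tool_pos'])*100
w=(R.inv()*Ro.from_euler('xyz',[180,0,a[3]],degrees=True)).as_rotvec()
print(o['clock'],o['tool_pos'],o['orientation'],o['force'],'shift cm',d.round(2),'turn',w.round(3),'q',o['joint_pos'].round(1))
E
python3 rel.py .615 -.089 .12 -109.44
```

```text
1.4 [0.45245259 0.22714778 0.2269758 ] [-1.79951746e+02  2.19962504e-02 -7.21935893e+01] [0.09408896 0.83502038 0.22673507] shift cm [35.08 -5.8  10.69] turn [-0.001  0.001  0.65 ] q [ 48.9   4.5 -20.2   0.  -65.3 -31.1]
```

Call:
{"op": "move_arm", "data": {
  "commands": [
    [5,5,-0.8,0,0,0,0.1],
    [5,10,-1.6,0,0,0,0.2],
    [5,15.5,-2.5,0,0,0,0.3],
    [5,20.5,-3.4,1,0,0,0.4],
    [5,26,-4.3,3,0,0,0.5],
    [5,31,-5.1,6,0,0,0.6],
    [5,35.1,-5.8,9,0,0,0.65],
    [5,35.1,-5.8,10.5,0,0,0.65]
  ]
}}

```text
clock: 2.4
tool_pos: [0.6153, -0.0898, 0.1191]
orientation: [179.9, -0.1, -109.5]
force: [0.2, 0.0, 0.2]
opening: 0.0499
```

```bash
python3 rel.py .615 -.089 .029 -109.44
python3 - <<'E'
from h import *
s=snap("top");crop(s,190,130,130,100,6,"pics/t3.png")
q=snap("scene");crop(q,240,120,140,120,5,"pics/s3.png")
E
```

```text
2.4 [ 0.61525604 -0.08977365  0.11907739] [ 1.79858130e+02 -7.87732463e-02 -1.09486214e+02] [0.20705809 0.03781158 0.21849417] shift cm [-0.08  0.03  9.01] turn [ 0.002 -0.001 -0.001] q [  9.7  20.6 -14.2  -0.  -55.3 -29.2]
```

View pics/t3.png

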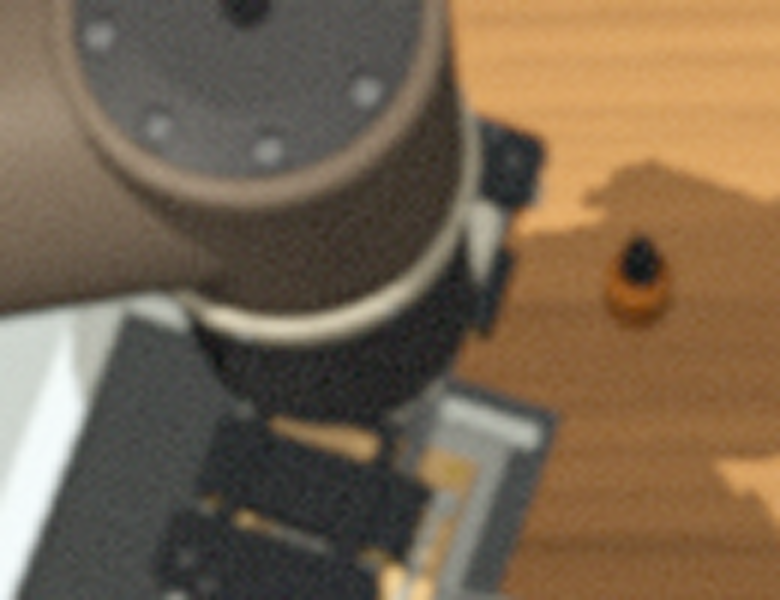

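View pics/s3.png

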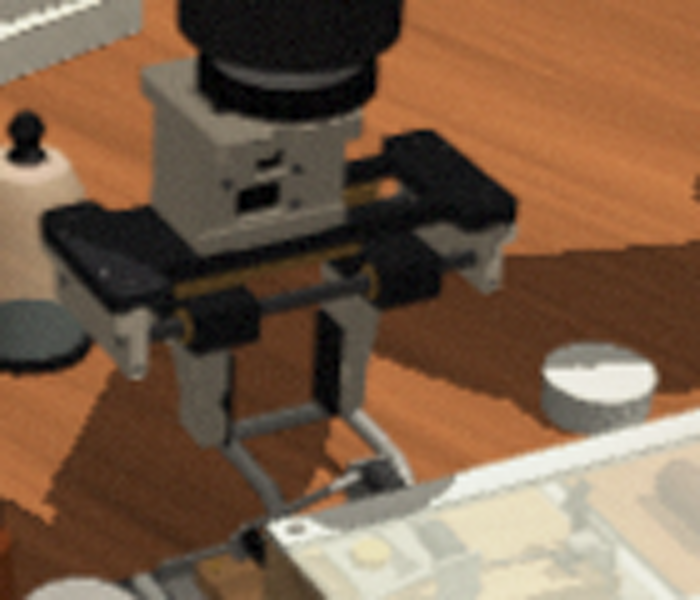

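Call:
{"op": "move_arm", "data": {
  "commands": [
    [3,-0.1,0,1,0,0,0],
    [3,-0.1,0,2.5,0,0,0],
    [3,-0.1,0,4,0,0,0],
    [3,-0.1,0,5.5,0,0,0],
    [3,-0.1,0,6.5,0,0,0],
    [3,-0.1,0,7,0,0,0],
    [3,-0.1,0,7.4,0,0,0],
    [3,-0.1,0,7.4,0,0,0]
  ]
}}

```text
clock: 3.5
tool_pos: [0.6158, -0.0863, 0.0475]
orientation: [180.0, -0.0, -109.3]
force: [-0.3, 0.6, 0.0]
opening: 0.03
```

```bash
python3 rel.py .615 -.089 .029 -109.44
python3 - <<'E'
from h import *
q=snap("scene");crop(q,250,150,110,80,7,"pics/s4.png")
E
```

```text
3.5 [ 0.61579849 -0.08628174  0.04750674] [ 1.79997116e+02 -8.27925575e-04 -1.09257388e+02] [-0.27606829  0.63059957  0.0047595 ] shift cm [ 0.28 -0.01  1.85] turn [ 0.    -0.     0.003] q [ 10.   25.  -18.3  -0.  -46.6 -29.2]
```

View pics/s4.png

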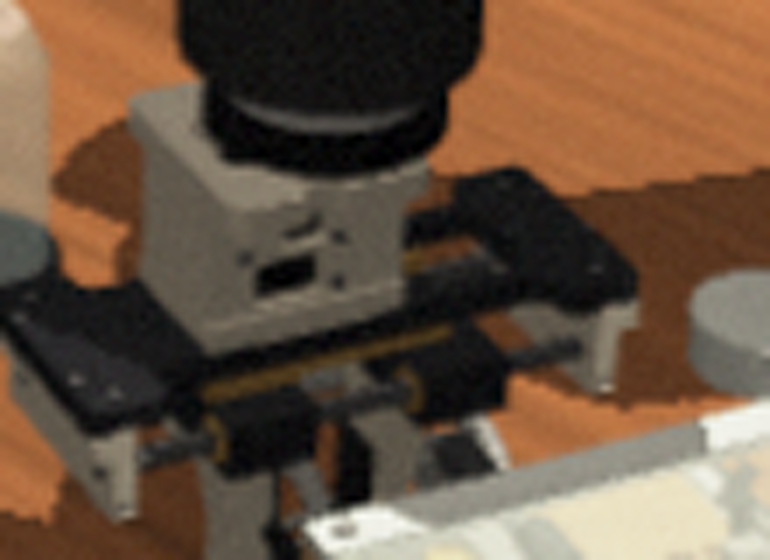

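Call:
{"op": "move_arm", "data": {
  "commands": [
    [3,0.3,0,0.3,0,0,0],
    [3,0.3,0,0.6,0,0,0],
    [3,0.3,0,0.9,0,0,0],
    [3,0.3,0,1.2,0,0,0],
    [3,0.3,0,1.4,0,0,0],
    [3,0.3,0,1.6,0,0,0],
    [3,0.3,0,1.75,0,0,0],
    [3,0.3,0,1.75,0,0,0]
  ]
}}

```text
clock: 4.55
tool_pos: [0.6147, -0.089, 0.0299]
orientation: [180.0, -0.0, -109.3]
force: [-0.2, 0.3, 0.7]
opening: 0.0301
```

```bash
python3 rel.py .615 -.089 .029 -109.44
```

```text
4.55 [ 0.61471369 -0.08903919  0.02992662] [ 1.79987923e+02 -5.54687734e-03 -1.09250810e+02] [-0.20416471  0.26157363  0.66065564] shift cm [-0.01 -0.03  0.09] turn [ 0.    -0.     0.003] q [  9.7  26.2 -19.3  -0.  -44.5 -29. ]
```

Call:
{"op": "move_arm", "data": {
  "commands": [
    [3,0,0,0.2,0,0,0],
    [2,0,0,0.2,0,0,0],
    [1.6,0,0,0.2,0,0,0],
    [1.3,0,0,0.2,0,0,0],
    [1.1,0,0,0.2,0,0,0],
    [0.9,0,0,0.2,0,0,0],
    [0,0,0,0.2,0,0,0],
    [0,0,0,0.2,0,0,0]
  ]
}}

```text
clock: 5.55
tool_pos: [0.613, -0.0886, 0.0274]
orientation: [179.8, -0.0, -109.3]
force: [-4.9, 4.3, 1.0]
opening: 0.0089
```

```bash
python3 rel.py .615 -.089 .029 -109.44
```

```text
5.55 [ 0.61298529 -0.08855579  0.02742445] [ 1.79818179e+02 -2.87961033e-02 -1.09281646e+02] [-4.86310031  4.29204575  1.03763513] shift cm [-0.02 -0.2  -0.16] turn [ 0.003 -0.001  0.003] q [  9.8  26.4 -19.4  -0.1 -44.4 -29. ]
```

```bash
cat > arc.py <<'E'
import numpy as np,sys
a,b=map(float,sys.argv[1:3])
f=lambda t:np.array([-7*np.cos(t-.231),-7*np.sin(t-.231)])
for t in np.linspace(a,b,9)[1:]:print(round(t,3),(f(t)-f(a)).round(2))
E
python3 arc.py 0 .5;python3 arc.py .5 1.0; python3 rel.py .615 -.089 .029 -109.44
```

```text
0.062 [-0.09 -0.43]
0.125 [-0.15 -0.86]
0.188 [-0.18 -1.3 ]
0.25 [-0.18 -1.74]
0.312 [-0.16 -2.17]
0.375 [-0.11 -2.61]
0.438 [-0.04 -3.04]
0.5 [ 0.07 -3.46]
0.562 [ 0.13 -0.42]
0.625 [ 0.28 -0.83]
0.688 [ 0.47 -1.23]
0.75 [ 0.67 -1.61]
0.812 [ 0.9  -1.98]
0.875 [ 1.15 -2.34]
0.938 [ 1.42 -2.68]
1.0 [ 1.72 -3.01]
5.55 [ 0.61298529 -0.08855579  0.02742445] [ 1.79818179e+02 -2.87961033e-02 -1.09281646e+02] [-4.86310031  4.29204575  1.03763513] shift cm [-0.02 -0.2  -0.16] turn [ 0.003 -0.001  0.003] q [  9.8  26.4 -19.4  -0.1 -44.4 -29. ]
```

Call:
{"op": "move_arm", "data": {
  "commands": [
    [0,0,0.15,0,0,0,0],
    [0,0,0.1,-0.43,0,0,0],
    [0,0,0.05,-0.86,0,0,0],
    [0,0,0.02,-1.3,0,0,0],
    [0,0,0.02,-1.74,0,0,0],
    [0,0,0.04,-2.17,0,0,0],
    [0,0,0.09,-2.61,0,0,0],
    [0,0,0.16,-3.04,0,0,0]
  ]
}}

```text
clock: 6.55
tool_pos: [0.6131, -0.0885, 0.0587]
orientation: [180.0, 0.0, -109.3]
force: [0.6, 0.1, -7.8]
opening: 0.009
```

```bash
cat > st.py <<'E'
from h import *
o=sensors.get_obs();th=np.radians(-19.44);c,s=np.cos(th),np.sin(th)
R=np.array([[c,s],[-s,c]])
p=R@(o['tool_pos'][:2]-np.array([.5548,-.0535]))*1e3;F=R@o['force'][:2]
z=o['tool_pos'][2]*1e3
X=p[0]+1.4;Z=z+12.6-56
print('t',round(o['clock'],2),'station xy',p.round(1),'tcp z',round(z,1),'F st',F.round(1),o['force'][2].round(1),'radius',round(np.hypot(X,Z),1),'hammer',round(np.arctan2(Z,X)+.231,3),'open',round(o['opening']*1e3,1),o['orientation'].round(1))
E
python3 st.py; python3 arc.py .438 1
```

```text
t 6.55 station xy [ 66.7 -13.6] tcp z 58.7 F st [0.5 0.3] -7.8 radius 69.8 hammer 0.452 open 9.0 [ 180.     0.  -109.3]
0.508 [ 0.12 -0.48]
0.578 [ 0.27 -0.95]
0.649 [ 0.45 -1.4 ]
0.719 [ 0.67 -1.84]
0.789 [ 0.91 -2.27]
0.86 [ 1.19 -2.68]
0.93 [ 1.49 -3.06]
1.0 [ 1.82 -3.43]
```

Call:
{"op": "move_arm", "data": {
  "commands": [
    [0,0,0.12,-0.48,0,0,0],
    [0,0,0.27,-0.95,0,0,0],
    [0,0,0.45,-1.4,0,0,0],
    [0,0,0.67,-1.84,0,0,0],
    [0,0,0.91,-2.27,0,0,0],
    [0,0,1.19,-2.68,0,0,0],
    [0,0,1.49,-3.06,0,0,0],
    [0,0,1.82,-3.43,0,0,0]
  ]
}}

```text
clock: 7.55
tool_pos: [0.5957, -0.0823, 0.0927]
orientation: [180.0, 0.0, -109.3]
force: [1.1, 2.8, -10.9]
opening: 0.0089
```

```bash
python3 st.py; python3 arc.py 1 1.6
```

```text
t 7.55 station xy [ 48.2 -13.5] tcp z 92.7 F st [0.1 3.1] -10.9 radius 69.9 hammer 1.014 open 8.9 [ 180.     0.  -109.3]
1.075 [ 0.38 -0.36]
1.15 [ 0.78 -0.7 ]
1.225 [ 1.21 -1.  ]
1.3 [ 1.66 -1.27]
1.375 [ 2.13 -1.5 ]
1.45 [ 2.62 -1.7 ]
1.525 [ 3.12 -1.87]
1.6 [ 3.63 -1.99]
```

Call:
{"op": "move_arm", "data": {
  "commands": [
    [0,0,0.42,-0.3,0,0,0],
    [0,0,0.83,-0.6,0,0,0],
    [0,0,1.26,-0.88,0,0,0],
    [0,0,1.71,-1.13,0,0,0],
    [0,0,2.17,-1.35,0,0,0],
    [0,0,2.66,-1.55,0,0,0],
    [0,0,3.15,-1.71,0,0,0],
    [0,0,3.66,-1.83,0,0,0]
  ]
}}

```text
clock: 8.55
tool_pos: [0.5628, -0.0704, 0.112]
orientation: [-179.8, 0.1, -109.2]
force: [7.9, -1.4, -9.0]
opening: 0.0089
```

```bash
python3 st.py; python3 arc.py 1.6 2.2
```

```text
t 8.55 station xy [ 13.2 -13.3] tcp z 112.0 F st [8.  1.3] -9.0 radius 70.1 hammer 1.592 open 8.9 [-1.798e+02  1.000e-01 -1.092e+02]
1.675 [ 0.52 -0.09]
1.75 [ 1.04 -0.13]
1.825 [ 1.57 -0.14]
1.9 [ 2.09 -0.11]
1.975 [ 2.61 -0.04]
2.05 [3.12 0.07]
2.125 [3.63 0.22]
2.2 [4.12 0.41]
```

Call:
{"op": "move_arm", "data": {
  "commands": [
    [0,0,0.52,0.0,0,0,0],
    [0,0,1.04,0.05,0,0,0],
    [0,0,1.57,0.06,0,0,0],
    [0,0,2.09,0.09,0,0,0],
    [0,0,2.61,0.16,0,0,0],
    [0,0,3.12,0.27,0,0,0],
    [0,0,3.63,0.42,0,0,0],
    [0,0,4.1,0.6,0,0,0]
  ]
}}

```text
clock: 9.55
tool_pos: [0.5271, -0.0575, 0.1093]
orientation: [-179.5, 0.1, -109.1]
force: [4.3, -4.3, 12.3]
opening: 0.0091
```

```bash
python3 st.py; python3 arc.py 2.2 2.7
```

```text
t 9.55 station xy [-24.8 -13. ] tcp z 109.3 F st [ 5.5 -2.6] 12.3 radius 70.0 hammer 2.143 open 9.1 [-1.795e+02  1.000e-01 -1.091e+02]
2.262 [0.4  0.18]
2.325 [0.78 0.39]
2.388 [1.16 0.62]
2.45 [1.51 0.87]
2.512 [1.85 1.15]
2.575 [2.17 1.44]
2.638 [2.48 1.76]
2.7 [2.76 2.09]
```

Call:
{"op": "move_arm", "data": {
  "commands": [
    [0,0,0.42,0.08,0,0,0],
    [0,0,0.82,0.29,0,0,0],
    [0,0,1.21,0.53,0,0,0],
    [0,0,1.57,0.79,0,0,0],
    [0,0,1.92,1.07,0,0,0],
    [0,0,2.24,1.37,0,0,0],
    [0,0,2.55,1.7,0,0,0],
    [0,0,2.83,2.03,0,0,0]
  ]
}}

```text
clock: 10.55
tool_pos: [0.4985, -0.0474, 0.0882]
orientation: [-179.7, 0.1, -109.2]
force: [-1.9, 2.9, 16.1]
opening: 0.0091
```

```bash
python3 st.py; python3 arc.py 2.7 3.1
```

```text
t 10.55 station xy [-55.2 -13. ] tcp z 88.2 F st [-2.8  2. ] 16.1 radius 70.0 hammer 2.677 open 9.1 [-1.797e+02  1.000e-01 -1.092e+02]
2.75 [0.21 0.28]
2.8 [0.41 0.57]
2.85 [0.59 0.87]
2.9 [0.76 1.17]
2.95 [0.91 1.49]
3.0 [1.04 1.81]
3.05 [1.16 2.14]
3.1 [1.27 2.48]
```

Call:
{"op": "move_arm", "data": {
  "commands": [
    [0,0,0.27,0.2,0,0,0],
    [0,0,0.47,0.4,0,0,0],
    [0,0,0.65,0.62,0,0,0],
    [0,0,0.81,0.84,0,0,0],
    [0,0,0.95,1.07,0,0,0],
    [0,0,1.08,1.3,0,0,0],
    [0,0,1.19,1.52,0,0,0],
    [0,0,1.28,1.74,0,0,0]
  ]
}}

```text
clock: 11.55
tool_pos: [0.4882, -0.0434, 0.0707]
orientation: [-179.5, 0.1, -109.1]
force: [4.7, -4.6, 9.1]
opening: 0.0088
```

```bash
python3 st.py; python3 arc.py 3.0 3.37
python3 - <<'E'
from h import *
q=snap("top");crop(q,190,170,120,100,6,"pics/t5.png")
q=snap("scene");crop(q,250,150,130,100,6,"pics/s5.png")
E
```

```text
t 11.55 station xy [-66.1 -12.7] tcp z 70.7 F st [ 6.  -2.8] 9.1 radius 70.3 hammer 2.973 open 8.8 [-1.795e+02  1.000e-01 -1.091e+02]
3.046 [0.11 0.3 ]
3.093 [0.21 0.61]
3.139 [0.29 0.93]
3.185 [0.36 1.24]
3.231 [0.41 1.56]
3.278 [0.45 1.88]
3.324 [0.47 2.21]
3.37 [0.48 2.53]
```

View pics/t5.png

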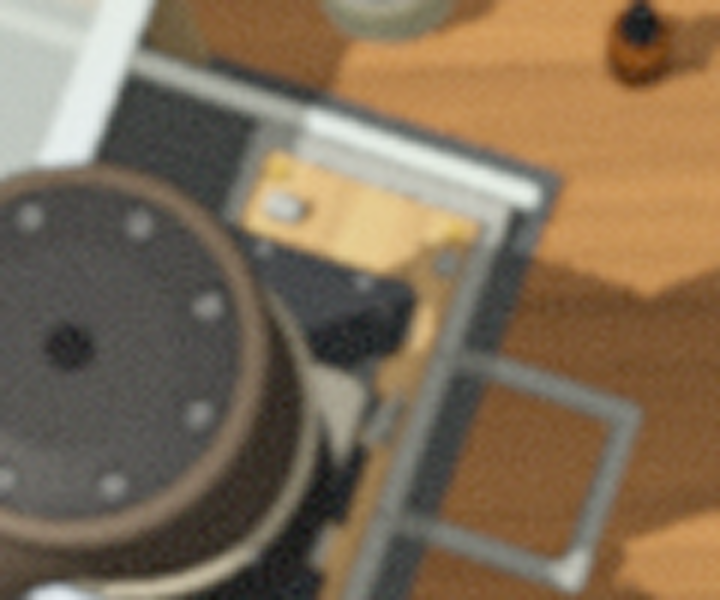

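View pics/s5.png

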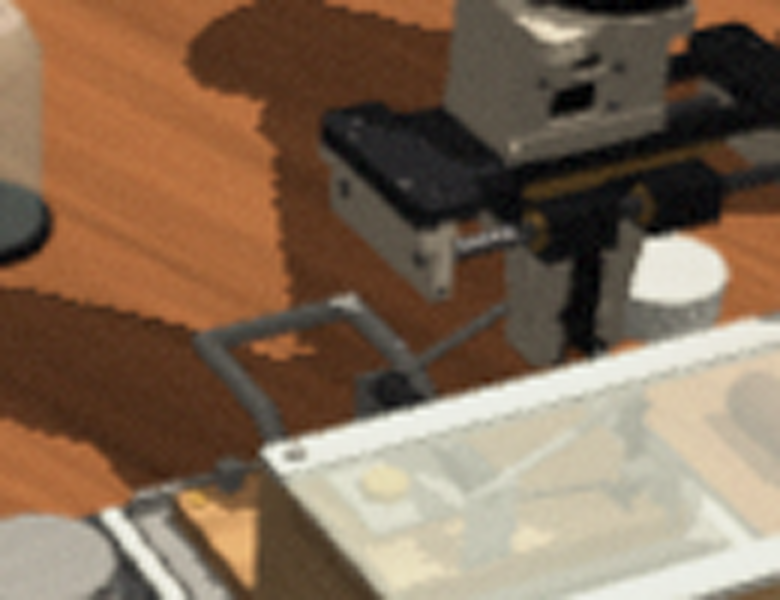

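Call:
{"op": "move_arm", "data": {
  "commands": [
    [0,0,0.05,0.15,0,0,0],
    [0,0,0.1,0.3,0,0,0],
    [0,0,0.15,0.45,0,0,0],
    [0,0,0.2,0.6,0,0,0],
    [0,0,0.23,0.7,0,0,0],
    [0,0,0.26,0.8,0,0,0],
    [0,0,0.28,0.9,0,0,0],
    [0,0,0.28,0.9,0,0,0]
  ]
}}

```text
clock: 12.65
tool_pos: [0.4853, -0.0424, 0.0616]
orientation: [-179.6, 0.1, -109.1]
force: [4.4, -3.5, 9.7]
opening: 0.0086
```

```bash
python3 st.py
```

```text
t 12.65 station xy [-69.2 -12.7] tcp z 61.6 F st [ 5.4 -1.9] 9.7 radius 70.2 hammer 3.11 open 8.6 [-1.796e+02  1.000e-01 -1.091e+02]
```

Call:
{"op": "move_arm", "data": {
  "commands": [
    [0,0,0.02,0.06,0,0,0],
    [0,0,0.03,0.12,0,0,0],
    [0,0,0.05,0.18,0,0,0],
    [0,0,0.06,0.24,0,0,0],
    [0,0,0.07,0.3,0,0,0],
    [0,0,0.08,0.35,0,0,0],
    [0,0,0.09,0.4,0,0,0],
    [0,0,0.09,0.4,0,0,0]
  ]
}}

```text
clock: 13.65
tool_pos: [0.4844, -0.0421, 0.0576]
orientation: [-179.6, 0.1, -109.1]
force: [3.4, -3.5, 10.5]
opening: 0.009
```

```bash
python3 st.py
```

```text
t 13.65 station xy [-70.2 -12.6] tcp z 57.6 F st [ 4.4 -2.1] 10.5 radius 70.3 hammer 3.168 open 9.0 [-1.796e+02  1.000e-01 -1.091e+02]
```

Call:
{"op": "move_arm", "data": {
  "commands": [
    [0,0,0.01,0.05,0,0,0],
    [0,0,0.02,0.1,0,0,0],
    [0,0,0.03,0.15,0,0,0],
    [0,0,0.03,0.2,0,0,0],
    [0,0,0.04,0.25,0,0,0],
    [0,0,0.04,0.3,0,0,0],
    [0,0,0.05,0.35,0,0,0],
    [0,0,0.05,0.35,0,0,0]
  ]
}}

```text
clock: 14.65
tool_pos: [0.4837, -0.0419, 0.0541]
orientation: [-179.6, 0.1, -109.1]
force: [3.2, -2.6, 10.8]
opening: 0.009
```

```bash
python3 st.py
```

```text
t 14.65 station xy [-70.9 -12.7] tcp z 54.1 F st [ 3.9 -1.4] 10.8 radius 70.3 hammer 3.22 open 9.0 [-1.796e+02  1.000e-01 -1.091e+02]
```

Call:
{"op": "move_arm", "data": {
  "commands": [
    [0,0,0.01,0.04,0,0,0],
    [0,0,0.01,0.08,0,0,0],
    [0,0,0.01,0.12,0,0,0],
    [0,0,0.02,0.16,0,0,0],
    [0,0,0.02,0.2,0,0,0],
    [0,0,0.02,0.24,0,0,0],
    [0,0,0.02,0.24,0,0,0],
    [0,0,0.02,0.24,0,0,0]
  ]
}}

```text
clock: 15.65
tool_pos: [0.4834, -0.0418, 0.0516]
orientation: [-179.6, 0.1, -109.1]
force: [3.9, -2.9, 10.8]
opening: 0.0089
```

```bash
python3 st.py
```

```text
t 15.65 station xy [-71.2 -12.7] tcp z 51.6 F st [ 4.6 -1.4] 10.8 radius 70.3 hammer 3.255 open 8.9 [-1.796e+02  1.000e-01 -1.091e+02]
```

Call:
{"op": "move_arm", "data": {
  "commands": [
    [0,0,0,0.04,0,0,0],
    [0,0,0,0.08,0,0,0],
    [0,0,0.01,0.12,0,0,0],
    [0,0,0.01,0.16,0,0,0],
    [0,0,0.01,0.2,0,0,0],
    [0,0,0.01,0.2,0,0,0],
    [0,0,0.01,0.2,0,0,0],
    [0,0,0.01,0.2,0,0,0]
  ]
}}

```text
clock: 16.65
tool_pos: [0.4833, -0.0417, 0.0497]
orientation: [-179.6, 0.1, -109.1]
force: [2.8, -1.8, 13.0]
opening: 0.0091
```

```bash
python3 st.py
```

```text
t 16.65 station xy [-71.4 -12.7] tcp z 49.7 F st [ 3.2 -0.8] 13.0 radius 70.3 hammer 3.283 open 9.1 [-1.796e+02  1.000e-01 -1.091e+02]
```

Call:
{"op": "move_arm", "data": {
  "commands": [
    [0,0,0,0.03,0,0,0],
    [0,0,0,0.06,0,0,0],
    [0,0,0,0.09,0,0,0],
    [0,0,0,0.12,0,0,0],
    [0,0,0,0.15,0,0,0],
    [0,0,0,0.15,0,0,0],
    [0,0,0,0.15,0,0,0],
    [0,0,0,0.15,0,0,0]
  ]
}}

```text
clock: 17.65
tool_pos: [0.4832, -0.0417, 0.0482]
orientation: [-179.6, 0.1, -109.1]
force: [2.6, -1.3, 12.6]
opening: 0.0085
```

```bash
python3 st.py
```

```text
t 17.65 station xy [-71.5 -12.7] tcp z 48.2 F st [ 2.9 -0.3] 12.6 radius 70.2 hammer 3.304 open 8.5 [-1.796e+02  1.000e-01 -1.091e+02]
```

Call:
{"op": "move_arm", "data": {
  "commands": [
    [0,0,0,0.03,0,0,0],
    [0,0,0,0.06,0,0,0],
    [0,0,0,0.09,0,0,0],
    [0,0,0,0.12,0,0,0],
    [0,0,0,0.15,0,0,0],
    [0,0,0,0.15,0,0,0],
    [0,0,0,0.15,0,0,0],
    [0,0,0,0.15,0,0,0]
  ]
}}

```text
clock: 18.65
tool_pos: [0.4831, -0.0417, 0.0467]
orientation: [-179.6, 0.1, -109.1]
force: [0.8, -0.9, 13.7]
opening: 0.0087
```

```bash
python3 st.py
```

```text
t 18.65 station xy [-71.6 -12.7] tcp z 46.7 F st [ 1.  -0.6] 13.7 radius 70.3 hammer 3.326 open 8.7 [-1.796e+02  1.000e-01 -1.091e+02]
```

Call:
{"op": "move_arm", "data": {
  "commands": [
    [0,0,0,0.03,0,0,0],
    [0,0,0,0.06,0,0,0],
    [0,0,0,0.09,0,0,0],
    [0,0,0,0.12,0,0,0],
    [0,0,0,0.15,0,0,0],
    [0,0,0,0.15,0,0,0],
    [0,0,0,0.15,0,0,0],
    [0,0,0,0.15,0,0,0]
  ]
}}

```text
clock: 19.65
tool_pos: [0.483, -0.0417, 0.0452]
orientation: [-179.6, 0.1, -109.1]
force: [0.6, 0.3, 13.6]
opening: 0.009
```

```bash
python3 st.py
```

```text
t 19.65 station xy [-71.6 -12.7] tcp z 45.2 F st [0.5 0.4] 13.6 radius 70.2 hammer 3.347 open 9.0 [-1.796e+02  1.000e-01 -1.091e+02]
```

Call:
{"op": "move_arm", "data": {
  "commands": [
    [0,0,0,0.03,0,0,0],
    [0,0,0,0.06,0,0,0],
    [0,0,0,0.09,0,0,0],
    [0,0,0,0.12,0,0,0],
    [0,0,0,0.15,0,0,0],
    [0,0,0,0.15,0,0,0],
    [0,0,0,0.15,0,0,0],
    [0,0,0,0.15,0,0,0]
  ]
}}

```text
clock: 20.65
tool_pos: [0.483, -0.0416, 0.0435]
orientation: [-179.7, 0.1, -109.1]
force: [1.8, -1.6, 12.8]
opening: 0.0091
```

```bash
python3 st.py
```

```text
t 20.65 station xy [-71.7 -12.7] tcp z 43.5 F st [ 2.3 -0.9] 12.8 radius 70.3 hammer 3.371 open 9.1 [-1.797e+02  1.000e-01 -1.091e+02]
```

Call:
{"op": "move_arm", "data": {
  "commands": [
    [0,0,0,0.03,0,0,0],
    [0,0,0,0.06,0,0,0],
    [0,0,0,0.09,0,0,0],
    [0,0,0,0.11,0,0,0],
    [0,0,0,0.11,0,0,0],
    [0,0,0,0.11,0,0,0],
    [0,0,0,0.11,0,0,0],
    [0,0,0,0.11,0,0,0]
  ]
}}

```text
clock: 21.65
tool_pos: [0.483, -0.0416, 0.0425]
orientation: [-179.7, 0.1, -109.1]
force: [1.5, -1.1, 12.1]
opening: 0.0089
```

```bash
python3 st.py
```

```text
t 21.65 station xy [-71.7 -12.7] tcp z 42.5 F st [ 1.8 -0.6] 12.1 radius 70.3 hammer -2.897 open 8.9 [-1.797e+02  1.000e-01 -1.091e+02]
```

Call:
{"op": "move_arm", "data": {
  "commands": [
    [0,0,0,0.02,0,0,0],
    [0,0,0,0.04,0,0,0],
    [0,0,0,0.06,0,0,0],
    [0,0,0,0.08,0,0,0],
    [0,0,0,0.1,0,0,0],
    [0,0,0,0.1,0,0,0],
    [0,0,0,0.1,0,0,0],
    [0,0,0,0.1,0,0,0]
  ]
}}

```text
clock: 22.65
tool_pos: [0.483, -0.0416, 0.0414]
orientation: [-179.7, 0.1, -109.1]
force: [1.6, -0.6, 12.5]
opening: 0.009
```

```bash
python3 st.py
```

```text
t 22.65 station xy [-71.6 -12.7] tcp z 41.4 F st [ 1.7 -0. ] 12.5 radius 70.2 hammer -2.883 open 9.0 [-1.797e+02  1.000e-01 -1.091e+02]
```

Call:
{"op": "move_arm", "data": {
  "commands": [
    [0,0,0,0.02,0,0,0],
    [0,0,0,0.04,0,0,0],
    [0,0,0,0.06,0,0,0],
    [0,0,0,0.08,0,0,0],
    [0,0,0,0.08,0,0,0],
    [0,0,0,0.08,0,0,0],
    [0,0,0,0.08,0,0,0],
    [0,0,0,0.08,0,0,0]
  ]
}}

```text
clock: 23.65
tool_pos: [0.483, -0.0416, 0.0406]
orientation: [-179.7, 0.1, -109.1]
force: [2.5, -1.4, 12.0]
opening: 0.009
```

```bash
python3 st.py
```

```text
t 23.65 station xy [-71.6 -12.7] tcp z 40.6 F st [ 2.8 -0.5] 12.0 radius 70.3 hammer -2.871 open 9.0 [-1.797e+02  1.000e-01 -1.091e+02]
```

Call:
{"op": "move_arm", "data": {
  "commands": [
    [0,0,0,-0.03,0,0,0],
    [0,0,0,-0.06,0,0,0],
    [0,0,0,-0.09,0,0,0],
    [0,0,0,-0.12,0,0,0],
    [0,0,0,-0.15,0,0,0],
    [0,0,0,-0.18,0,0,0],
    [0,0,0,-0.2,0,0,0],
    [0,0,0,-0.2,0,0,0]
  ]
}}

```text
clock: 24.65
tool_pos: [0.483, -0.0416, 0.0426]
orientation: [-179.7, 0.1, -109.1]
force: [0.8, -1.2, 11.2]
opening: 0.009
```

```bash
python3 st.py
```

```text
t 24.65 station xy [-71.7 -12.7] tcp z 42.6 F st [ 1.1 -0.9] 11.2 radius 70.3 hammer -2.899 open 9.0 [-1.797e+02  1.000e-01 -1.091e+02]
```

Call:
{"op": "move_arm", "data": {
  "commands": [
    [0,0,0,-0.03,0,0,0],
    [0,0,0,-0.06,0,0,0],
    [0,0,0,-0.09,0,0,0],
    [0,0,0,-0.12,0,0,0],
    [0,0,0,-0.15,0,0,0],
    [0,0,0,-0.15,0,0,0],
    [0,0,0,-0.15,0,0,0],
    [0,0,0,-0.15,0,0,0]
  ]
}}

```text
clock: 25.65
tool_pos: [0.483, -0.0416, 0.0441]
orientation: [-179.7, 0.1, -109.1]
force: [1.2, -1.1, 11.2]
opening: 0.0089
```

```bash
python3 st.py
```

```text
t 25.65 station xy [-71.7 -12.7] tcp z 44.1 F st [ 1.4 -0.6] 11.2 radius 70.3 hammer 3.363 open 8.9 [-1.797e+02  1.000e-01 -1.091e+02]
```

Call:
{"op": "move_arm", "data": {
  "commands": [
    [0,0,0,-0.03,0,0,0],
    [0,0,0,-0.06,0,0,0],
    [0,0,0,-0.09,0,0,0],
    [0,0,0,-0.12,0,0,0],
    [0,0,0,-0.12,0,0,0],
    [0,0,0,-0.12,0,0,0],
    [0,0,0,-0.12,0,0,0],
    [0,0,0,-0.12,0,0,0]
  ]
}}

```text
clock: 26.65
tool_pos: [0.483, -0.0416, 0.0453]
orientation: [-179.7, 0.1, -109.1]
force: [1.6, -1.8, 11.3]
opening: 0.0091
```

```bash
python3 st.py
```

```text
t 26.65 station xy [-71.7 -12.7] tcp z 45.3 F st [ 2.1 -1.2] 11.3 radius 70.3 hammer 3.345 open 9.1 [-1.797e+02  1.000e-01 -1.091e+02]
```

Call:
{"op": "move_arm", "data": {
  "commands": [
    [0,0,0,0.08,0,0,0],
    [0,0,0,0.16,0,0,0],
    [0,0,0,0.24,0,0,0],
    [0,0,0,0.32,0,0,0],
    [0,0,0,0.4,0,0,0],
    [0,0,0,0.47,0,0,0],
    [0,0,0,0.52,0,0,0],
    [0,0,0,0.54,0,0,0]
  ]
}}

```text
clock: 27.65
tool_pos: [0.4831, -0.0416, 0.0399]
orientation: [-179.7, 0.1, -109.1]
force: [1.7, -1.1, 10.4]
opening: 0.0089
```

```bash
python3 st.py
```

```text
t 27.65 station xy [-71.6 -12.7] tcp z 39.9 F st [ 1.9 -0.4] 10.4 radius 70.3 hammer -2.86 open 8.9 [-1.797e+02  1.000e-01 -1.091e+02]
```

Call:
{"op": "move_arm", "data": {
  "commands": [
    [0,0,0,0.02,0,0,0],
    [0,0,0,0.04,0,0,0],
    [0,0,0,0.06,0,0,0],
    [0,0,0,0.08,0,0,0],
    [0,0,0,0.08,0,0,0],
    [0,0,0,0.08,0,0,0],
    [0,0,0,0.08,0,0,0],
    [0,0,0,0.08,0,0,0]
  ]
}}

```text
clock: 28.65
tool_pos: [0.4831, -0.0417, 0.039]
orientation: [-179.7, 0.1, -109.1]
force: [2.2, -1.9, 9.6]
opening: 0.0089
```

```bash
cat > avg.py <<'E'
from h import *
F=[];th=np.radians(-19.44);c,s=np.cos(th),np.sin(th)
for i in range(5):
    o=sensors.get_obs();F.append(np.r_[c*o['force'][0]+s*o['force'][1],-s*o['force'][0]+c*o['force'][1],o['force'][2],o['tool_pos'][2]*1e3,o['moment'],o['tau']]);
    if i<4: q=cams.snapshot("scene")
F=np.array(F);print(round(o['clock'],2),F[:,:4].round(2).tolist());print(F.mean(0).round(2))
E
python3 avg.py
```

```text
28.85 [[2.68, -1.04, 9.65, 39.0], [3.32, -0.56, 9.99, 39.02], [1.94, -0.67, 10.97, 39.01], [3.06, -1.71, 9.93, 39.02], [3.62, -1.04, 10.28, 39.0]]
[  2.92  -1.    10.16  39.01  -0.52  -1.02  -0.09   0.78 -35.76  15.04
   2.67  -0.72   0.1 ]
```

Call:
{"op": "move_arm", "data": {
  "commands": [
    [0,0,0,0.03,0,0,0],
    [0,0,0,0.06,0,0,0],
    [0,0,0,0.09,0,0,0],
    [0,0,0,0.12,0,0,0],
    [0,0,0,0.12,0,0,0],
    [0,0,0,0.12,0,0,0],
    [0,0,0,0.12,0,0,0],
    [0,0,0,0.12,0,0,0]
  ]
}}

```text
clock: 29.85
tool_pos: [0.4832, -0.0417, 0.0379]
orientation: [-179.6, 0.1, -109.1]
force: [1.5, -0.9, 12.9]
opening: 0.009
```

```bash
python3 avg.py
```

```text
30.05 [[1.68, -0.38, 12.93, 37.94], [2.32, -0.86, 11.51, 37.94], [2.03, -0.99, 11.36, 37.96], [2.65, 0.29, 12.72, 37.96], [2.92, -1.92, 13.11, 37.95]]
[  2.32  -0.77  12.32  37.95  -0.54  -0.85  -0.09   0.86 -35.09  14.81
   2.52  -0.54   0.1 ]
```

Call:
{"op": "move_arm", "data": {
  "commands": [
    [0,0,0,-0.04,0,0,0],
    [0,0,0,-0.08,0,0,0],
    [0,0,0,-0.12,0,0,0],
    [0,0,0,-0.16,0,0,0],
    [0,0,0,-0.2,0,0,0],
    [0,0,0,-0.24,0,0,0],
    [0,0,0,-0.28,0,0,0],
    [0,0,0,-0.28,0,0,0]
  ]
}}

```text
clock: 31.05
tool_pos: [0.483, -0.0416, 0.0397]
orientation: [-179.7, 0.1, -109.2]
force: [7.2, -2.6, -0.5]
opening: 0.009
```

```bash
python3 avg.py
```

```text
31.25 [[7.63, -0.03, -0.46, 39.7], [7.73, -0.48, -0.07, 39.7], [7.78, -0.99, 0.49, 39.71], [7.83, -0.38, -0.7, 39.68], [7.72, -0.36, 0.31, 39.69]]
[  7.74  -0.45  -0.09  39.7   -0.95  -2.55  -0.07   1.14 -39.82  15.4
   2.78  -2.04   0.07]
```

Call:
{"op": "move_arm", "data": {
  "commands": [
    [0,0,-0.07,0,0,0,0],
    [0,0,-0.14,0,0,0,0],
    [0,0,-0.14,0,0,0,0],
    [1.2,0,-0.14,0,0,0,0],
    [1.6,0,-0.14,0,0,0,0],
    [2.2,0,-0.14,0,0,0,0],
    [3,0,-0.14,0,0,0,0],
    [3,0,-0.14,0,0,0,0]
  ]
}}

```text
clock: 32.25
tool_pos: [0.4807, -0.0425, 0.0375]
orientation: [180.0, -0.0, -109.3]
force: [0.5, 1.0, 0.0]
opening: 0.0296
```

```bash
python3 st.py
```

```text
t 32.25 station xy [-73.5 -14.3] tcp z 37.5 F st [0.1 1.1] 0.0 radius 72.3 hammer -2.828 open 29.6 [ 180.    -0.  -109.3]
```

Call:
{"op": "move_arm", "data": {
  "commands": [
    [3,0,0,0,0,0,0],
    [3,0,-0.1,-0.3,0,0,0],
    [3,0,-0.1,-1,0,0,0],
    [3,0,-0.1,-2,0,0,0],
    [3,0,-0.1,-3.5,0,0,0],
    [3,0,-0.1,-5.5,0,0,0],
    [3,0,-0.1,-8,0,0,0],
    [3,0,-0.1,-10,0,0,0]
  ]
}}

```text
clock: 33.25
tool_pos: [0.4823, -0.0427, 0.1395]
orientation: [-179.9, 0.0, -109.2]
force: [0.5, -0.1, -0.6]
opening: 0.03
```

```bash
python3 st.py
python3 - <<'E'
from h import *
q=snap("top");crop(q,190,170,120,100,6,"pics/t6.png")
q=snap("scene");crop(q,250,150,130,100,6,"pics/s6.png")
E
```

```text
t 33.25 station xy [-71.9 -13.9] tcp z 139.5 F st [0.5 0.1] -0.6 radius 119.2 hammer 2.435 open 30.0 [-179.9    0.  -109.2]
```

View pics/t6.png

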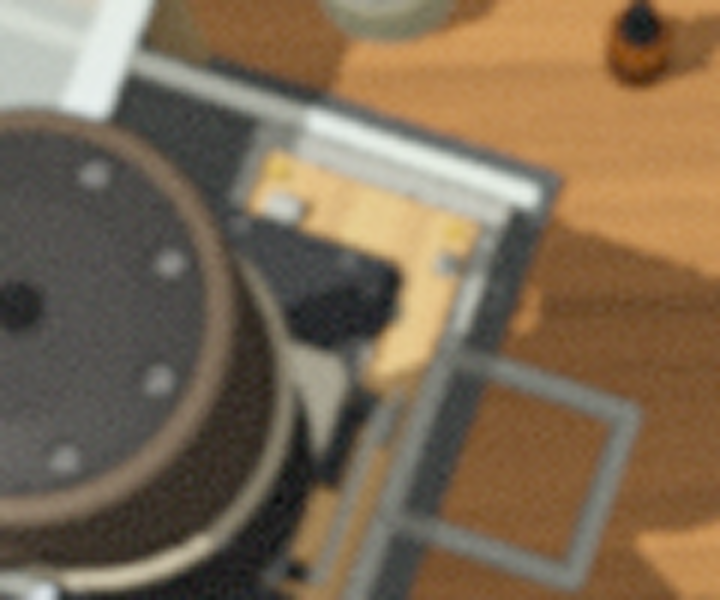

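View pics/s6.png

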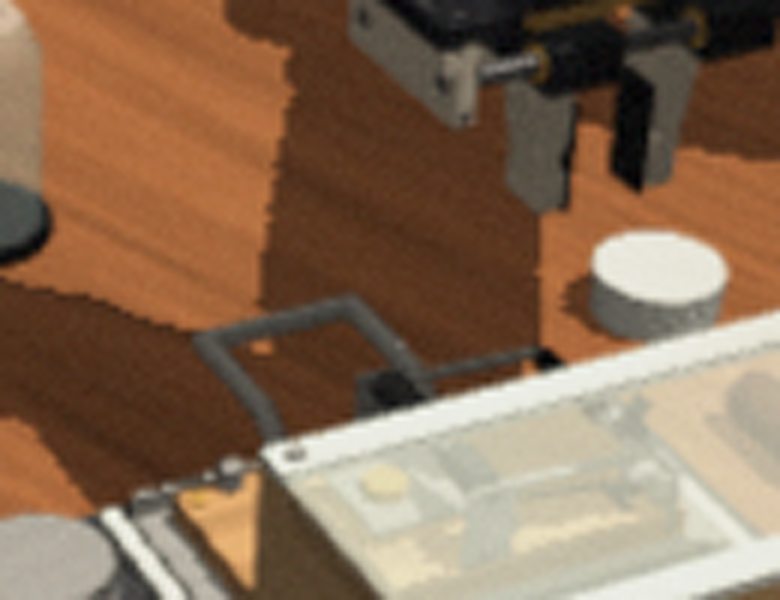

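```bash
python3 - <<'E'
from h import *
s=snap("top")
th=np.radians(-19.44);c,si=np.cos(th),np.sin(th);R=np.array([[c,si],[-si,c]])
for n,p,z in[("d0top",(296,171),.084),("d1top",(327,192),.084),("beadlid",(254,158),.072),("tin",(257,322),.024),("dome",(372,242),.13),("driverhandle",(212,300),.015)]:
    w=ray(s,p,z);print(n,w.round(3),(R@(w[:2]-[.5548,-.0535])*1e3).round())
E
python3 rel.py .4985 -.198 .022 -109.44
```

```text
d0top [ 0.696 -0.192  0.084] [179. -83.]
d1top [ 0.645 -0.263  0.084] [ 155. -168.]
beadlid [ 0.733 -0.092  0.072] [180.  23.]
tin [ 0.348 -0.099  0.024] [-180. -112.]
dome [ 0.52  -0.356  0.13 ] [  68. -297.]
driverhandle [0.399 0.009 0.015] [-168.    7.]
33.4 [ 0.48283469 -0.04246671  0.13928614] [-1.79848490e+02  1.09633941e-01 -1.09247022e+02] [-0.5303903   0.73501284  0.14411603] shift cm [14.19 -6.58 11.72] turn [-0.003  0.002  0.003] q [ 18.3   7.  -29.9   0.  -52.9 -37.5]
```

Call:
{"op": "move_arm", "data": {
  "commands": [
    [2,3,-1.5,0,0,0,0.003],
    [1,7,-3.5,0,0,0,0.003],
    [0,11,-5.5,0,0,0,0.003],
    [0,14.3,-7.1,1,0,0,0.003],
    [0,14.3,-7.1,4,0,0,0.003],
    [0,14.3,-7.1,7,0,0,0.003],
    [0,14.3,-7.1,9,0,0,0.003],
    [0,14.3,-7.1,9,0,0,0.003]
  ]
}}

```text
clock: 34.4
tool_pos: [0.5002, -0.201, 0.0458]
orientation: [179.8, -0.1, -109.4]
force: [-0.3, -0.4, 0.5]
opening: 0.0005
```

```bash
python3 st.py
python3 - <<'E'
from h import *
q=snap("top");crop(q,190,170,140,105,5,"pics/t7.png")
q=snap("scene");crop(q,240,130,140,105,5,"pics/s7.png")
E
```

```text
t 34.4 station xy [  -2.4 -157.3] tcp z 45.8 F st [-0.1 -0.5] 0.5 radius 2.6 hammer 2.189 open 0.5 [ 1.798e+02 -1.000e-01 -1.094e+02]
```

View pics/t7.png

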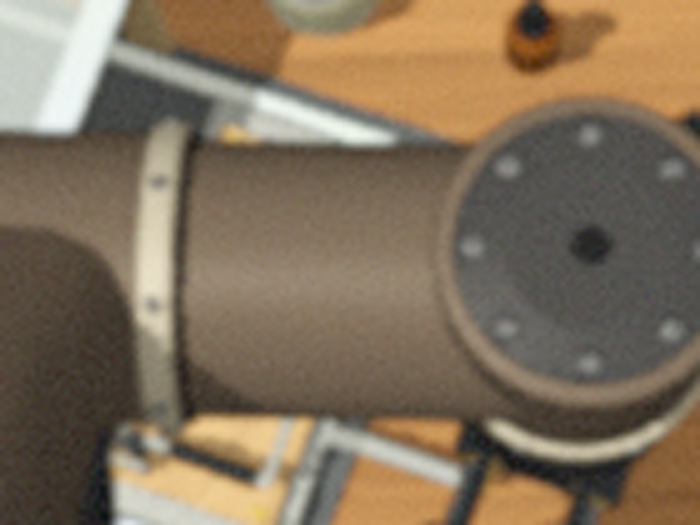

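View pics/s7.png

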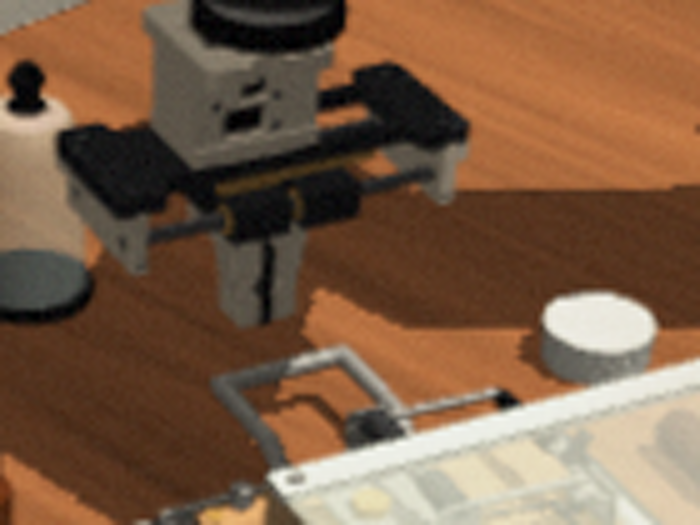

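Call:
{"op": "move_arm", "data": {
  "commands": [
    [0,0,0,0.6,0,0,0],
    [0,0,0,1.2,0,0,0],
    [0,0,0,1.8,0,0,0],
    [0,0,0,2.3,0,0,0],
    [0,-0.3,0,2.3,0,0,0],
    [0,-0.6,0,2.3,0,0,0],
    [0,-0.9,0,2.3,0,0,0],
    [0,-1.2,0,2.3,0,0,0]
  ]
}}

```text
clock: 35.5
tool_pos: [0.5061, -0.1897, 0.0249]
orientation: [-180.0, -0.0, -109.4]
force: [-0.2, -3.0, -0.3]
opening: 0.0007
```

```bash
python3 st.py
```

```text
t 35.5 station xy [  -0.6 -144.7] tcp z 24.9 F st [ 0.8 -2.9] -0.3 radius 18.6 hammer -1.297 open 0.7 [-180.    -0.  -109.4]
```

Call:
{"op": "move_arm", "data": {
  "commands": [
    [0,-0.3,0,0,0,0,0],
    [0,-0.7,0,0,0,0,0],
    [0,-1.2,0,0,0,0,0],
    [0,-1.7,0,0,0,0,0],
    [0,-2.2,0,0,0,0,0],
    [0,-2.7,0,0,0,0,0],
    [0,-3.2,0,0,0,0,0],
    [0,-3.7,0,0,0,0,0]
  ]
}}

```text
clock: 36.5
tool_pos: [0.5186, -0.1546, 0.0248]
orientation: [-180.0, 0.0, -109.4]
force: [1.0, -3.8, 1.5]
opening: -0.0
```

```bash
python3 st.py
```

```text
t 36.5 station xy [  -0.5 -107.4] tcp z 24.8 F st [ 2.2 -3.3] 1.5 radius 18.7 hammer -1.291 open -0.0 [-180.     0.  -109.4]
```

Call:
{"op": "move_arm", "data": {
  "commands": [
    [0,-0.5,0,0,0,0,0],
    [0,-1,0,0,0,0,0],
    [0,-1.5,0,0,0,0,0],
    [0,-2,0,0,0,0,0],
    [0,-2.5,0,0,0,0,0],
    [0,-3,0,0,0,0,0],
    [0,-3.5,0,0,0,0,0],
    [0,-4,0,0,0,0,0]
  ]
}}

```text
clock: 37.5
tool_pos: [0.5316, -0.1169, 0.0246]
orientation: [180.0, -0.0, -109.4]
force: [-0.3, -2.8, 0.4]
opening: 0.0002
```

Call:
{"op": "move_arm", "data": {
  "commands": [
    [0,-0.5,0,0,0,0,0],
    [0,-1,0,0,0,0,0],
    [0,-1.5,0,0,0,0,0],
    [0,-2,0,0,0,0,0],
    [0,-2.5,0,0,0,0,0],
    [0,-3,0,0,0,0,0],
    [0,-3.5,0,0,0,0,0],
    [0,-4,0,0,0,0,0]
  ]
}}

```text
clock: 38.5
tool_pos: [0.5449, -0.0791, 0.0246]
orientation: [180.0, -0.0, -109.4]
force: [1.7, -3.6, 0.2]
opening: 0.0007
```

```bash
python3 st.py
```

```text
t 38.5 station xy [ -0.8 -27.5] tcp z 24.6 F st [ 2.8 -2.8] 0.2 radius 18.8 hammer -1.307 open 0.7 [ 180.    -0.  -109.4]
```

Call:
{"op": "move_arm", "data": {
  "commands": [
    [0,-0.45,0,0,0,0,0],
    [0,-0.9,0,0,0,0,0],
    [0,-1.3,0,0,0,0,0],
    [0,-1.7,0,0,0,0,0],
    [0,-2.05,0,0,0,0,0],
    [0,-2.35,0,0,0,0,0],
    [0,-2.55,0,0,0,0,0],
    [0,-2.7,0,0,0,0,0]
  ]
}}

```text
clock: 39.5
tool_pos: [0.5538, -0.0539, 0.0246]
orientation: [180.0, -0.0, -109.4]
force: [1.3, -3.2, 0.9]
opening: 0.0005
```

```bash
python3 st.py
python3 - <<'E'
from h import *
q=snap("scene");crop(q,230,130,200,150,4,"pics/s8.png")
E
```

```text
t 39.5 station xy [-0.8 -0.7] tcp z 24.6 F st [ 2.3 -2.6] 0.9 radius 18.8 hammer -1.307 open 0.5 [ 180.    -0.  -109.4]
```

View pics/s8.png

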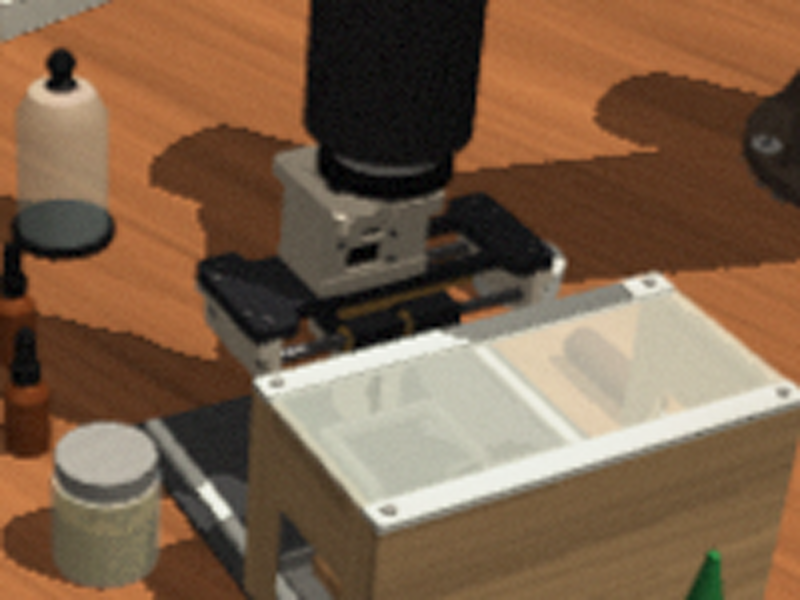

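Call:
{"op": "move_arm", "data": {
  "commands": [
    [0,-0.1,0,0,0,0,0],
    [0,-0.2,0,0,0,0,0],
    [0,-0.3,0,0,0,0,0],
    [0,-0.4,0,0,0,0,0],
    [0,-0.5,0,0,0,0,0],
    [0,-0.55,0,0,0,0,0],
    [0,-0.6,0,0,0,0,0],
    [0,-0.6,0,0,0,0,0]
  ]
}}

```text
clock: 40.55
tool_pos: [0.5555, -0.049, 0.0246]
orientation: [180.0, -0.1, -109.4]
force: [1.1, -6.5, -0.0]
opening: 0.0005
```

```bash
python3 st.py
```

```text
t 40.55 station xy [-0.9  4.5] tcp z 24.6 F st [ 3.2 -5.8] -0.0 radius 18.8 hammer -1.312 open 0.5 [ 1.800e+02 -1.000e-01 -1.094e+02]
```

Call:
{"op": "move_arm", "data": {
  "commands": [
    [0,-0.05,0,0,0,0,0],
    [0,-0.1,0,0,0,0,0],
    [0,-0.15,0,0,0,0,0],
    [0,-0.2,0,0,0,0,0],
    [0,-0.2,0,0,0,0,0],
    [0,-0.2,0,0,0,0,0],
    [0,-0.2,0,0,0,0,0],
    [0,-0.2,0,0,0,0,0]
  ]
}}

```text
clock: 41.55
tool_pos: [0.5555, -0.0487, 0.0247]
orientation: [179.9, -0.2, -109.4]
force: [1.2, -15.1, 1.9]
opening: 0.0002
```

```bash
python3 st.py
```

```text
t 41.55 station xy [-0.9  4.8] tcp z 24.7 F st [  6.2 -13.8] 1.9 radius 18.7 hammer -1.315 open 0.2 [ 179.9   -0.2 -109.4]
```

Solid stop at 149.5 mm of travel. Back off slowly, then lift clear.

Call:
{"op": "move_arm", "data": {
  "commands": [
    [0,0.15,0,0,0,0,0],
    [0,0.3,0,0,0,0,0],
    [0,0.6,0,0,0,0,0],
    [0,1.2,0,0,0,0,0],
    [0,2,0,0,0,0,0],
    [0,3,0,0,0,0,0],
    [0,4.5,0,-1,0,0,0],
    [0,6,0,-3,0,0,0]
  ]
}}

```text
clock: 42.55
tool_pos: [0.5355, -0.1042, 0.0548]
orientation: [179.9, -0.0, -109.4]
force: [-0.0, 0.3, 0.6]
opening: 0.0004
```

Call:
{"op": "move_arm", "data": {
  "commands": [
    [0,3,0,-3,0,0,0],
    [0,5,0,-7,0,0,0],
    [0,7,0,-11,0,0,0],
    [0,9,0,-15,0,0,0],
    [0,11,2,-18,0,0,0],
    [0,12,4,-20,0,0,0],
    [0,12,5,-20,0,0,0],
    [0,12,5,-20,0,0,0]
  ]
}}

```text
clock: 43.55
tool_pos: [0.4486, -0.1996, 0.2547]
orientation: [-180.0, 0.0, -109.4]
force: [-0.4, -0.5, -0.1]
opening: 0.0005
```

```bash
python3 st.py
python3 - <<'E'
from h import *
q=snap("top");crop(q,100,120,240,180,3,"pics/t9.png")
q=snap("scene");crop(q,200,130,240,180,3,"pics/s9.png")
E
```

```text
t 43.55 station xy [ -51.5 -173.1] tcp z 254.7 F st [-0.2 -0.6] -0.1 radius 217.2 hammer 2.035 open 0.5 [-180.     0.  -109.4]
```

View pics/t9.png

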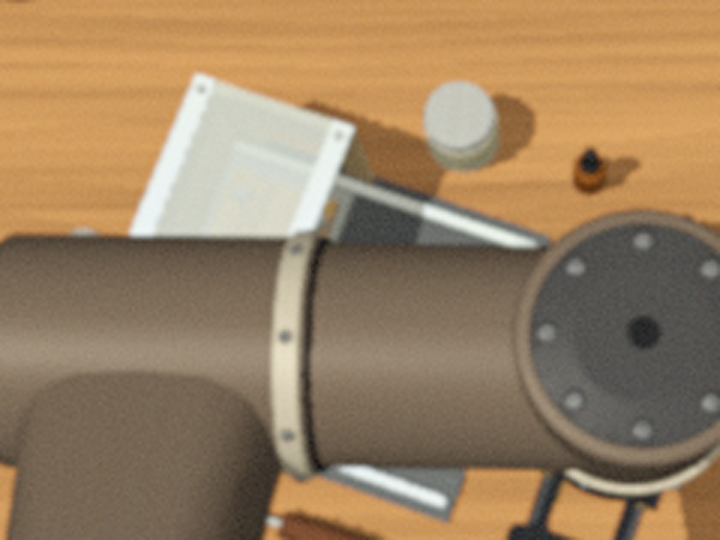

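View pics/s9.png

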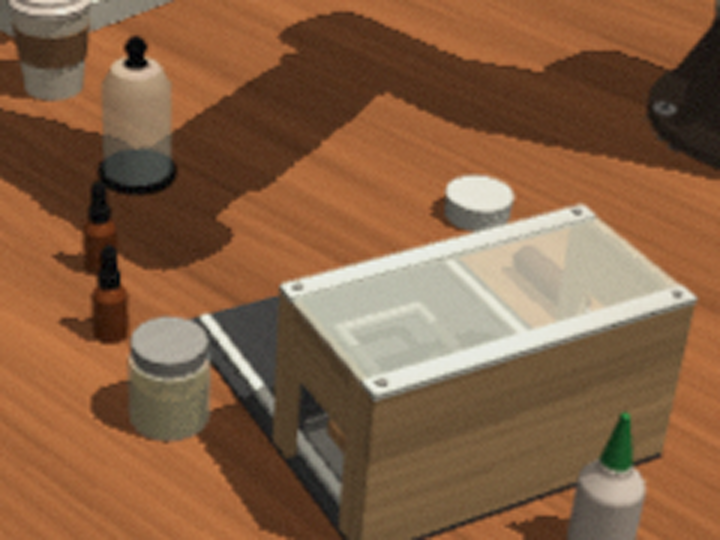

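Call:
{"op": "move_arm", "data": {
  "commands": [
    [0,4,0,0,0,0,0],
    [0,8,0,0,0,0,0],
    [0,12,0,0,0,0,0],
    [0,16,0,0,0,0,0],
    [0,20,0,0,0,0,0],
    [0,24,0,0,0,0,0],
    [0,26,0,0,0,0,0],
    [0,26,0,0,0,0,0]
  ]
}}

```text
clock: 44.65
tool_pos: [0.3627, -0.4455, 0.2533]
orientation: [179.9, 0.0, -109.5]
force: [-0.9, -0.5, -1.2]
opening: 0.0007
```

```bash
python3 st.py
python3 - <<'E'
from h import *
q=snap("top");crop(q,120,135,140,105,5,"pics/t10.png")
E
```

```text
t 44.65 station xy [ -50.6 -433.6] tcp z 253.3 F st [-0.6 -0.8] -1.2 radius 215.6 hammer 2.032 open 0.7 [ 179.9    0.  -109.5]
```

View pics/t10.png

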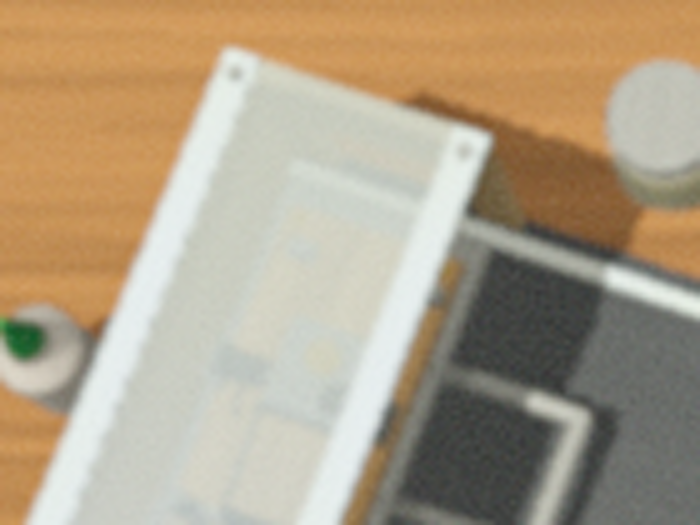

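```bash
python3 -c "
from plant import job;print(job.close_job())"
```

```text
the job is handed in; nothing more can be done
None
```

The trap is set and the tray is home in the tunnel. I handed the job in at about 44.7 s of the 72 s allowed; no verdict was reported.

- **Setting the trap:** I gripped the sleeve, drew the hammer over the axle and felt downwards for the catch. My first test lift came too early: the catch had not yet hooked. I pressed on until the resistance dropped and the seat showed at about 12 N at the wrist, then eased up. The vertical load on the gripper fell to about 0 N at a hammer angle of about 3.42 rad. I let go there, and the bar stayed put.
- **Sliding the tray:** I pushed the handle bar with the fingers shut, at about 40 mm/s, to a firm stop after about 149.5 mm. The force was about 3 N on the way and about 14 N briefly at the stop. I then backed off and moved the arm clear.
- **Last checks:**
  - The top view through the lid shows no hammer bar at the treadle end, so the trap still looks set. That view did not show the hooked bar itself.
  - The handle is at its home position.
  - The bystanders visible in the last pictures look unmoved. I compared them by eye only.
  - The gripper is free; the remaining 1 to 2 N at the wrist is sensor noise.

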